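# Index the tyre-gluing turntable with its ratchet lever and lock it

## Robot

A 6-joint arm with a two-finger parallel gripper is mounted at the origin on the work surface. World frame = base frame: x ahead of the robot, y to its left, z up, the work surface at z = 0. Lengths are in m, angles in rad, forces in N, time in s.
With the tool pointing down it reaches from about 0.3 to 0.95 m from the base axis. Payload 3.1 kg.
Tool frame: the origin (TCP) lies midway between the tips of the shut fingers; the grasp point (between the pads) lies 19 mm behind it (bot.hold_point_z is the distance from the TCP to the grasp point, in m); z points along the fingers, y is the line along which they close (so a half turn about z gives the same grasp; the last joint's range is limited). The gripper opens to 85 mm and grips with 20 to 120 N. Pads are 22 mm wide; open, the fingers measure 114 mm over their backs; the gripper's body (76 mm by 85 mm) begins 54 mm behind the grasp point. The pads swing forward as they close: fully open they stand 13 mm farther back than shut.
Start: joints at [-1.38, 0.308, 1.634, -0, 1.2, -0.07], TCP at [0.161, -0.604, 0.231] pointing down, gripper open.
Joint ranges: [-3.06, 3.06], [-0.79, 1.96], [0.05, 2.63], [-1.19, 4.34], [0.05, 2.64], [-2.94, 2.94]. Speed limits (rad/s): [2.79, 2.79, 3.14, 3.14, 3.14, 3.14].

## Interface

Orientations are given as a rotation vector (axis times angle).
In Python, from plant import sense, imaging, order, nets, bot gives the robot as it stands.
- The arm moves only by the tool play_rows, never from a script. Its arguments are lists of equal length, an entry for each row: "dp": the shift along the tool's x, y, z in units of 0.3 m (1.0 is 0.3 m), a list of three; "delta_rot": the turn, a rotation vector about the tool's x, y, z in units of pi rad (1.0 is pi rad), a list of three; "gripper": the gripper command: -1 is fully open, 1 is shut, values between are in proportion. In form: {"dp": [[dx, dy, dz], ...], "delta_rot": [[ax, ay, az], ...], "gripper": [gripper, ...]}. A call has 1 to 12 rows; each row shifts and turns the commanded pose from where the row before left it, along the tool's axes as they then stand; what a row does not reach is not made up. A row lasts 1/12 s, in which the tool goes at most 41.7 mm and 7.16 degrees, less where a joint would pass 70% of its speed; a pose out of reach is approached as far as the arm can. A call with a number of a shift or a turn outside -1 to 1 is refused whole. A call with a gripper value outside its range is refused whole. The fingers move at their own pace and stop on an object; "squeeze" is the grip in N (left out, the last holds). Time passes only in rows, so rows that do not move let the fingers close. It gives the time, the measured TCP pose, the force, the opening and the grip force at its end, in the units of the state.
- sense(): the state, without advancing time (a new reading comes with each control period).
- imaging.capture(name): name is "scene" or "top"; returns the picture (420x560x3 uint8, blue, green, red); there is no depth.
- imaging.camera_model(name): a dict with "mtx" (3x3 intrinsics, pixels), "pose" (4x4, takes a point from camera to world coordinates). Camera axes: x right, y down, z forward; pixel columns grow to the right and rows downward; lengths in m; the calibration is good to about 2 mm. A picture is of the moment at which its call begins. camera_model takes no time and is no camera call.
- order.finish_job(): hands the job in; it is judged then, once.
Trained networks look in the newest picture that a camera, given by its name, has taken for a name from the list of things; names that differ only in an ending like _2 or _b are one class to them, and where a whole thing is asked for, a point or a joint stands for the part that bears it (a point fixed in the world has none). Each returns a list of dicts, best first, with "confidence" (0 to 1); they miss things now and then, are a little off and sometimes report something else, mostly with a low value. They report only what shows in the picture. A call takes as long as a camera call. They do not tell look-alikes from the thing itself.
- nets.find_in(camera, label): "pixel" ([column, row] in pixels, amid what is visible of it).
- nets.trace(camera, label): "mask" (420x560 bool, what is visible of it) and "pixel" ([column, row] in pixels, amid what is visible of it).
- nets.pinpoint(camera, label): "pixel" ([column, row] in pixels: a listed point, or the origin of a listed thing).
The state is a dict: "time_s": time; "q": joint angles; "qd": joint speeds; "tau": joint torques, N m; "eef_pos": TCP position; "ee_rot": TCP orientation; "contact_force": force on the tool from outside, world axes, zero at the start; "ft_torque": the same for the moment, N m; "gripper_width": opening from 0.0 (shut) to 1.0 (fully open); "grip_force": force on a finger pad.
Only numpy, scipy, OpenCV 4.12 (cv2) and the standard library are available. Lean on these libraries where they do the work, as an engineer would, in place of code of your own. Each camera call takes 0.05 s, during which the arm holds its last target. There are 200 camera calls.

## Task

Bring the wheel with the knobbly (lugged) tyre under the glue nozzle of the little turntable by working the ratchet lever back and forth, one tooth per full stroke, and stop there. Then lock the turntable: push the index knob down and turn it clockwise a quarter turn to its stop, so that it stays down when let go. Turn the table only with the lever: do not push the table or touch the wheels, and leave the glue bottle and the nut cup standing where they are.

Things in the scene. Friction and masses are not known exactly. Their poses are not given: they have to be found in the camera images.
- stand: Indexing gluing stand, fixed. Origin: on the turntable's upright axis, underside of the 300 x 300 x 12 mm base plate. In its frame (z up, mm): steel turntable of radius 108, top 34 high; lever on the -x side; index knob at (-45, -93); glue tower (30 x 22, 167 high) at (0, 137) with a thin arm over the station, nozzle tip 102 high.
- turntable: The stand's steel disc, origin on its axis at bench height; yaw relative to the stand 0 at the start. Turns only counter-clockwise from above (a pawl stops it going back). 12 tooth pins on the rim, to 56 mm high, one per 30 degrees; 6 spindles, tops 72 mm high, one per 60 degrees at 64 mm radius. A full lever stroke turns it one tooth = 30 degrees (to within about 1 degree), and it stays there.
- lever (a joint): Ratchet lever, steel bar 14 to 22 mm above the bench, turning about the table's axis: 0 at rest, 0.593 rad at the full stroke (hard stop), counter-clockwise from above. 4 degrees of free play, then it drives the table; 5 to 10 N at the post. A spring returns it to 0 in about 1 s when let go. It must be full to turn a whole tooth, and back below 0.05 to take the next.
- lever_post (a point): Top of the lever's upright round post: black rubber, 18 mm diameter, from 22 to 84 mm above the bench, 166 mm from the turntable's axis. At rest it is at 163 degrees in the stand's frame (-159, 49 mm), at the full stroke at 197 degrees (-159, -49 mm). Pushing sideways on it from its counter-stroke side drives the stroke.
- station (a point): The place under the glue nozzle, on top of the turntable disc: (0, 64, 34) mm in the stand's frame. Each spindle and its wheel pass here as the table is indexed.
- wheel_lugged: The wanted model-car wheel: black tyre with rows of square lugs round it, white rim, 58 mm diameter, 30 mm high, lying flat on the disc with a spindle through its bore. Origin: centre of its underside. It starts 2, 4 or 6 teeth (60, 120 or 180 degrees) before the station.
- wheel_a: Smooth (slick) wheel, 54 mm diameter, 25 mm high, white rim, on a spindle; origin: centre of its underside.
- wheel_b: Smooth wheel like wheel_a, on a spindle.
- wheel_c: Smooth wheel like wheel_a, at the station at the start (the sixth spindle is empty).
- wheel_d: Smooth wheel like wheel_a, on a spindle.
- lock_push (a joint): Travel of the index knob downward, m: 0 up, 0.016 pushed right down (spring, 3 to 8 N). It can be pushed down only when the table stands at a whole tooth (a shoe below it goes between two teeth). When it is turned and let go it springs up only to 0.011 and stays there, locked.
- lock_turn (a joint): Turn of the index knob, rad, clockwise from above: 0 at the start, stop at 1.4 (80 degrees). It can be turned only while pushed down by more than 0.012 m.
- lock_knob (a point): Middle of the grip bar of the index knob: a black bar 38 mm long (along this frame's x), 11 mm wide, 22 mm high, from 106 to 128 mm above the bench while up, this point 118 mm high; the knob's axis is upright through this point. A round 38 mm flange lies under the bar (100 to 106 mm high).
- glue_bottle: Small upright glue bottle, 26 mm diameter, 70 mm high, on the base plate's far right corner; origin: centre of its underside.
- nut_cup: Small steel cup, 40 mm diameter, 30 mm high, on the base plate's near left corner; origin: centre of its underside.
Things that resemble listed ones, but are neither listed nor needed, are in the scene too. Leave any purple look-alike of the wheel_lugged alone.

How it is judged:
By the outcome, as a careful person would: the job done as asked, in the order asked, and still so for the second after the job is handed in, with the robot touching nothing.
It also fails if it takes over 72 s, if anything falls off the work surface, if the arm or the gripper's body presses on something with over 40 N, if the wrist force passes 120 N, or if a joint passes its speed limit or range.

## Working session

There is one attempt and no reset: what is moved stays moved. The work goes in short steps, Python scripts to look and compute and a tool call to move; the robot and the scene stay as the last step left them, time stands still between calls to the robot, and variables do not carry over. Pictures are saved under pics/ and viewed, at most 10 in all, crops included, and the job is handed in when it is done.

Besides the shell and the picture viewer there is one more tool, called by a JSON object that holds its "op" and its "data". play_rows: Moves the arm, as the interface text tells. Shifts and turns lie within -1 to 1; 1 stands for 0.3 m of shift or pi rad of turn. Its arguments: {"type":"object","properties":{"dp":{"type":"array","items":{"type":"array","items":{"type":"number"}}},"delta_rot":{"type":"array","items":{"type":"array","items":{"type":"number"}}},"gripper":{"type":"array","items":{"type":"number"}},"squeeze":{"type":"number"}},"required":["dp","delta_rot","gripper"]}

```bash
mkdir -p pics; cat > h.py <<'E'
import numpy as np,cv2
from plant import sense,imaging,order,nets,bot
from scipy.spatial.transform import Rotation as R
def ray(cam,px,z):
    m=imaging.camera_model(cam);K=np.array(m["mtx"]);T=np.array(m["pose"])
    d=T[:3,:3]@np.linalg.solve(K,[px[0],px[1],1.]);o=T[:3,3]
    return o+d*(z-o[2])/d[2]
def proj(cam,p):
    m=imaging.camera_model(cam);K=np.array(m["mtx"]);T=np.array(m["pose"])
    c=T[:3,:3].T@(np.array(p)-T[:3,3]);u=K@c;return u[:2]/u[2]
E
python3 - <<'E'
from h import *
for c in("scene","top"):
    im=imaging.capture(c);cv2.imwrite(f"pics/{c}0.png",cv2.resize(im,None,fx=1.42,fy=1.42,interpolation=cv2.INTER_CUBIC))
    m=imaging.camera_model(c);print(c,np.round(m["pose"],3).tolist(),np.round(m["mtx"],0).tolist())
    for l,z in(("stand",0),("turntable",0),("lever_post",.084),("station",.034),("wheel_lugged",.034),("lock_knob",.118),("glue_bottle",.012),("nut_cup",.012)):
        for d in nets.pinpoint(c,l)[:3]: print(l,np.round(d["pixel"],1),round(d["confidence"],2),np.round(ray(c,d["pixel"],z),4))
s=sense();print(s["time_s"],s["eef_pos"],s["ee_rot"],R.from_rotvec(s["ee_rot"]).as_matrix().round(3))
E
```

```text
scene [[-0.598, 0.546, -0.586, 1.158], [0.801, 0.419, -0.427, 0.354], [0.013, -0.725, -0.688, 0.721], [0.0, 0.0, 0.0, 1.0]] [[436.0, 0.0, 279.0], [0.0, 436.0, 206.0], [0.0, 0.0, 1.0]]
turntable [291.7 242.9] 0.86 [ 0.6205 -0.0021  0.    ]
lever_post [330.6 174.6] 0.53 [ 0.4574 -0.0118  0.084 ]
lever_post [287.5 243.1] 0.33 [0.6885 0.0331 0.084 ]
station [317.8 240.9] 0.75 [0.6077 0.0553 0.034 ]
wheel_lugged [266.5 245. ] 0.66 [ 0.6827 -0.0239  0.034 ]
wheel_lugged [209.7 192.4] 0.66 [ 0.634  -0.2322  0.034 ]
lock_knob [259.2 176.5] 0.74 [ 0.595  -0.1116  0.118 ]
glue_bottle [213.6 257. ] 0.57 [ 0.7614 -0.1036  0.012 ]
nut_cup [357.  218.1] 0.56 [0.4758 0.0791 0.012 ]
top [[-0.004, -0.993, 0.116, 0.555], [-1.0, 0.006, 0.012, -0.016], [-0.013, -0.116, -0.993, 0.93], [0.0, 0.0, 0.0, 1.0]] [[448.0, 0.0, 279.0], [0.0, 448.0, 212.0], [0.0, 0.0, 1.0]]
stand [282.7 229.7] 0.91 [ 0.6262 -0.012   0.    ]
turntable [281.7 234.2] 0.66 [ 0.6169 -0.0099  0.    ]
turntable [258.8 210.4] 0.63 [0.667  0.0378 0.    ]
lever_post [278.2 316. ] 0.63 [ 0.4597 -0.0031  0.084 ]
station [253.  240.2] 0.88 [0.6029 0.0474 0.034 ]
wheel_lugged [291.4 205.4] 0.96 [ 0.6727 -0.03    0.034 ]
wheel_lugged [402.4 237.9] 0.56 [ 0.606  -0.2507  0.034 ]
lock_knob [338.8 238.2] 0.62 [ 0.6012 -0.1139  0.118 ]
lock_knob [322.5 163.2] 0.58 [ 0.7398 -0.0866  0.118 ]
lock_knob [284.2 235.1] 0.47 [ 0.6074 -0.0151  0.118 ]
glue_bottle [320.1 159.8] 0.69 [ 0.7713 -0.091   0.012 ]
nut_cup [238.1 305.9] 0.58 [0.4718 0.0787 0.012 ]
0.9 [ 0.16111372 -0.60388864  0.23130286] [ 3.11488888e+00  4.08508786e-01 -1.41915342e-05] [[ 0.966  0.258 -0.   ]
 [ 0.258 -0.966 -0.   ]
 [-0.     0.    -1.   ]]
```

View pics/top0.png

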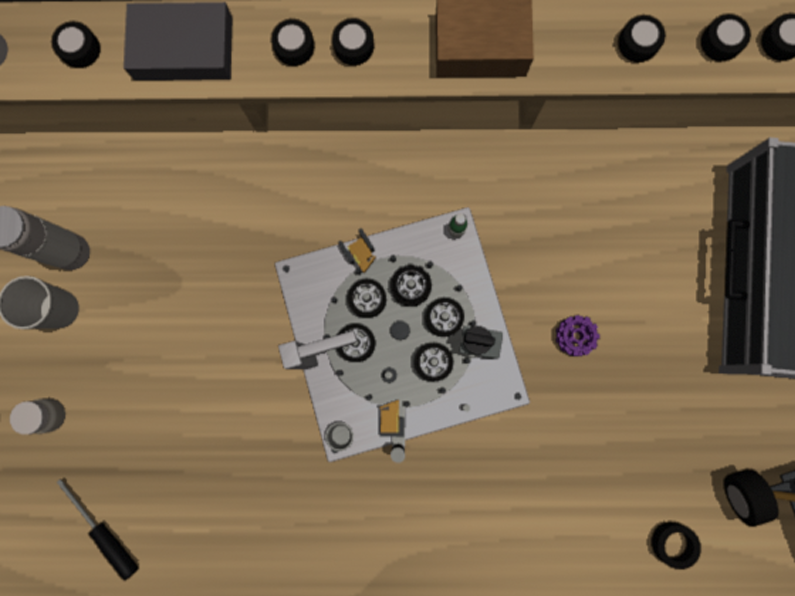

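View pics/scene0.png

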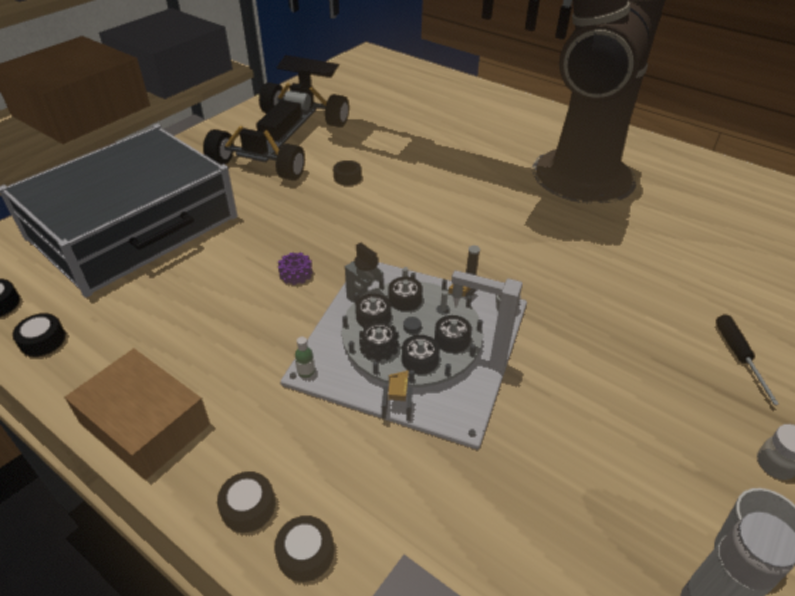

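```bash
python3 - <<'E'
from h import *
im=imaging.capture("top");c=im[165:285,215:365];im2=imaging.capture("scene")[180:275,225:360]
a=cv2.resize(c,(500,400),interpolation=cv2.INTER_CUBIC);b=cv2.resize(im2,(300,211),interpolation=cv2.INTER_CUBIC)
b=cv2.resize(im2,(300,400),interpolation=cv2.INTER_CUBIC)
cv2.imwrite("pics/crop1.png",np.hstack([a,b]))
px=np.array([(277,263),(468,209),(528,402),(330,461)])/1.42
loc=np.array([(150,150),(150,-150),(-150,-150),(-150,150)])/1e3
P=np.array([ray("top",p,.012)[:2] for p in px]);c=P.mean(0)
H=(P-c).T@loc; th=np.arctan2(H[1,0]-H[0,1],H[0,0]+H[1,1]);print(c,np.degrees(th))
Rm=np.array([[np.cos(th),-np.sin(th)],[np.sin(th),np.cos(th)]]);print("res",(P-c)@Rm-loc)
c1=ray("top",np.array([399,329])/1.42,.034);print(c1)
for n,l,z in(("post",(-.159,.049),.084),("post full",(-.159,-.049),.084),("knob",(-.045,-.093),.128),("station",(0,.064),.034)):
    w=c+Rm@l;print(n,w,[(proj(k,[*w,z])*1.42).round(0) for k in("top","scene")])
E
```

```text
[ 0.61709172 -0.01073487] 15.854653524276767
res [[-0.00241521 -0.00404619]
 [-0.00332391  0.003828  ]
 [ 0.0035421   0.00358094]
 [ 0.00219702 -0.00336275]]
[ 0.61965079 -0.00870166  0.034     ]
post [ 0.45075373 -0.00703742] [array([398., 456.]), array([474., 247.])]
post full [ 0.47752713 -0.10130928] [array([470., 435.]), array([417., 233.])]
knob [ 0.59921103 -0.11249086] [array([481., 339.]), array([366., 247.])]
station [0.59960705 0.05083043] [array([357., 343.]), array([452., 338.])]
```

View pics/crop1.png

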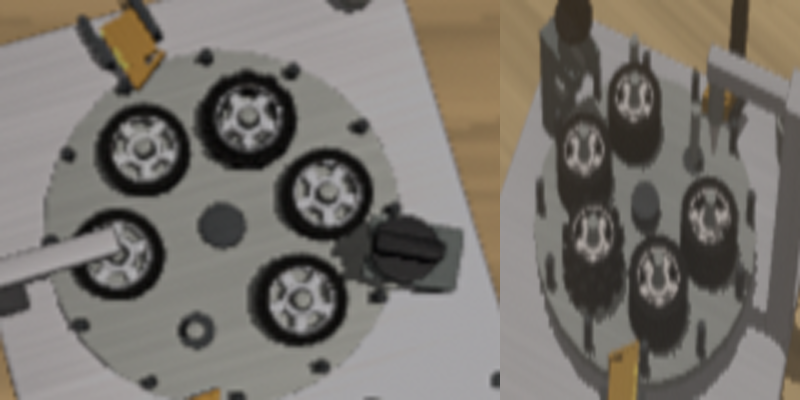

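The lugged wheel is at top pixel (289,201) and scene pixel (265,239). It is larger with jagged lug edges, at -30° in the stand frame, so it is 120° = 4 teeth before the station. The others are slicks at (258,209), (313,223), (305,254) and (250,241). The purple one at (406,236) is the decoy. Moving to the post.

{"op": "play_rows", "data": {"dp": [[0.066, -0.076, 0], [0.066, -0.076, 0], [0.066, -0.076, 0], [0.066, -0.076, 0], [0.066, -0.076, 0], [0.066, -0.076, 0], [0.066, -0.076, 0], [0.066, -0.076, 0], [0.066, -0.076, 0], [0.066, -0.076, 0], [0.066, -0.076, 0], [0.066, -0.076, 0]], "delta_rot": [[0, 0, 0], [0, 0, 0], [0, 0, 0], [0, 0, 0], [0, 0, 0], [0, 0, 0], [0, 0, 0], [0, 0, 0], [0, 0, 0], [0, 0, 0], [0, 0, 0], [0, 0, 0]], "gripper": [0, 0, 0, 0, 0, 0, 0, 0, 0, 0, 0, 0], "squeeze": 20}}

```text
time_s: 2.0
eef_pos: [0.3206, -0.277, 0.2316]
ee_rot: [3.114, 0.408, 0.001]
contact_force: [0.1, 0.2, -0.2]
gripper_width: 0.498
grip_force: 0.0
```

{"op": "play_rows", "data": {"dp": [[0.066, -0.076, 0], [0.066, -0.076, 0], [0.066, -0.076, 0], [0.066, -0.076, 0], [0.066, -0.076, 0], [0.066, -0.076, 0], [0.066, -0.076, 0], [0.066, -0.076, 0], [0.066, -0.076, 0], [0.066, -0.076, 0], [0, 0, 0], [0, 0, 0]], "delta_rot": [[0, 0, 0], [0, 0, 0], [0, 0, 0], [0, 0, 0], [0, 0, 0], [0, 0, 0], [0, 0, 0], [0, 0, 0], [0, 0, 0], [0, 0, 0], [0, 0, 0], [0, 0, 0]], "gripper": [0, 0, 0, 0, 0, 0, 0, 0, 0, 0, 0, 0]}}

```text
time_s: 3.0
eef_pos: [0.453, -0.0059, 0.2314]
ee_rot: [3.114, 0.414, -0.0]
contact_force: [-0.7, -0.7, -0.4]
gripper_width: 0.502
grip_force: 0.0
```

```bash
python3 - <<'E'
from h import *
im=imaging.capture("scene");cv2.imwrite("pics/s1.png",cv2.resize(im[60:280,180:420],None,fx=2.7,fy=2.7,interpolation=cv2.INTER_CUBIC))
s=sense();print(s["time_s"],s["eef_pos"],s["ee_rot"],s["gripper_width"],s["contact_force"])
for d in nets.pinpoint("scene","lever_post")[:2]: print(d["pixel"],d["confidence"],ray("scene",d["pixel"],.084))
t=nets.trace("scene","lever_post")
for d in t[:2]:
    v,u=np.nonzero(d["mask"]);print(d["confidence"],len(u),u.min(),u.max(),v.min(),v.max())
print(proj("scene",[.454,-.007,.084]))
E
```

```text
3.05 [ 0.45247461 -0.00674605  0.23121228] [ 3.11403026e+00  4.11261316e-01 -9.81716614e-04] 0.502313418944328 [-0.23192809 -0.9865808  -0.09074681]
[329.0, 173.7] 0.66 [ 0.4568637 -0.0164364  0.084    ]
[292.1, 256.3] 0.63 [0.71025201 0.05971266 0.084     ]
0.67 161 327 337 173 207
[333.13555651 174.66054941]
```

View pics/s1.png

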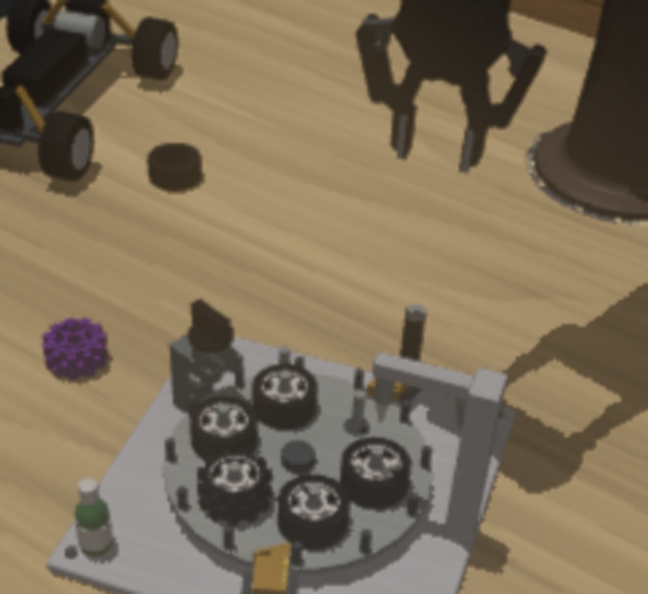

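Post top is at scene px (333,175), as predicted, and the fingers are over it. Descending.

{"op": "play_rows", "data": {"dp": [[0.005, 0, 0.08], [0, 0, 0.08], [0, 0, 0.08], [0, 0, 0.08], [0, 0, 0.06], [0, 0, 0.06], [0, 0, 0.06], [0, 0, 0.06], [0, 0, 0.05], [0, 0, 0]], "delta_rot": [[0, 0, 0], [0, 0, 0], [0, 0, 0], [0, 0, 0], [0, 0, 0], [0, 0, 0], [0, 0, 0], [0, 0, 0], [0, 0, 0], [0, 0, 0]], "gripper": [0, 0, 0, 0, 0, 0, 0, 0, 0, 0]}}

```text
time_s: 3.98
eef_pos: [0.4509, -0.0076, 0.0457]
ee_rot: [-3.114, -0.405, 0.01]
contact_force: [-0.6, -0.2, 0.3]
gripper_width: 0.502
grip_force: 0.0
```

{"op": "play_rows", "data": {"dp": [[-0.006, 0.06, 0], [-0.006, 0.06, 0], [-0.004, 0.06, 0], [-0.002, 0.05, 0], [0.002, 0.04, 0], [0.004, 0.03, 0]], "delta_rot": [[0, 0, 0], [0, 0, 0], [0, 0, 0], [0, 0, 0], [0, 0, 0], [0, 0, 0]], "gripper": [0, 0, 0, 0, 0, 0]}}

```text
time_s: 4.48
eef_pos: [0.4673, -0.0933, 0.0469]
ee_rot: [-3.108, -0.404, 0.02]
contact_force: [-8.3, 7.2, 0.5]
gripper_width: 0.499
grip_force: 4.3
```

{"op": "play_rows", "data": {"dp": [[0.004, 0.02, 0], [0.004, 0.015, 0], [0.004, 0.013, 0], [0.004, 0.01, 0], [0, 0, 0]], "delta_rot": [[0, 0, 0], [0, 0, 0], [0, 0, 0], [0, 0, 0], [0, 0, 0]], "gripper": [0, 0, 0, 0, 0]}}

```text
time_s: 4.9
eef_pos: [0.4785, -0.1092, 0.0474]
ee_rot: [-3.11, -0.405, 0.013]
contact_force: [-3.7, 4.1, -1.0]
gripper_width: 0.5
grip_force: 2.6
```

```bash
python3 - <<'E'
from h import *
im=imaging.capture("scene");im2=imaging.capture("top");
a=cv2.resize(im[130:280,220:380],(400,375),interpolation=cv2.INTER_CUBIC)
b=cv2.resize(im2[170:340,200:370],(375,375),interpolation=cv2.INTER_CUBIC)
cv2.imwrite("pics/s2.png",np.hstack([a,b]))
s=sense();print(s["time_s"],s["eef_pos"],s["contact_force"])
E
```

```text
5.0 [ 0.4786313  -0.10909953  0.04746625] [-4.19711537  4.0657469  -2.07773877]
```

View pics/s2.png

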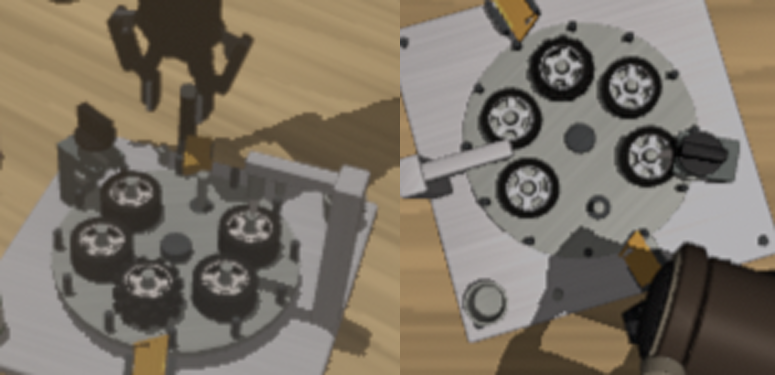

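The table has turned most of a tooth, with the lugged wheel now at scene crop (148,280). Force is only about 6 N, so the stop isn't reached yet.

{"op": "play_rows", "data": {"dp": [[0.003, 0.012, 0], [0.003, 0.012, 0], [0.002, 0.01, 0], [0, 0, 0]], "delta_rot": [[0, 0, 0], [0, 0, 0], [0, 0, 0], [0, 0, 0]], "gripper": [0, 0, 0, 0]}}

```text
time_s: 5.33
eef_pos: [0.4805, -0.113, 0.047]
ee_rot: [-3.1, -0.397, 0.022]
contact_force: [-6.9, 19.9, 7.3]
gripper_width: 0.506
grip_force: 10.7
```

Hard stop reached (20 N). Returning for the next tooth.

{"op": "play_rows", "data": {"dp": [[0, -0.06, 0], [0, -0.08, 0], [0, -0.08, 0], [-0.004, -0.08, 0], [-0.004, -0.06, 0], [-0.004, -0.032, 0], [0, 0, 0], [0, 0, 0], [0, 0, 0], [0, 0, 0], [0, 0, 0], [0, 0, 0]], "delta_rot": [[0, 0, 0], [0, 0, 0], [0, 0, 0], [0, 0, 0], [0, 0, 0], [0, 0, 0], [0, 0, 0], [0, 0, 0], [0, 0, 0], [0, 0, 0], [0, 0, 0], [0, 0, 0]], "gripper": [0, 0, 0, 0, 0, 0, 0, 0, 0, 0, 0, 0]}}

```text
time_s: 6.33
eef_pos: [0.4544, -0.0072, 0.0483]
ee_rot: [3.115, 0.407, 0.0]
contact_force: [0.9, -0.1, -0.4]
gripper_width: 0.5
grip_force: 0.0
```

```bash
python3 - <<'E'
from h import *
im=imaging.capture("scene");im2=imaging.capture("top");
a=cv2.resize(im[130:280,220:380],(400,375),interpolation=cv2.INTER_CUBIC)
b=cv2.resize(im2[170:340,200:370],(375,375),interpolation=cv2.INTER_CUBIC)
cv2.imwrite("pics/s3.png",np.hstack([a,b]))
s=sense();print(s["time_s"],s["eef_pos"],s["contact_force"])
E
```

```text
6.4333 [ 0.45422112 -0.00694315  0.04820129] [ 0.22920649 -0.33603067 -0.33506795]
```

View pics/s3.png

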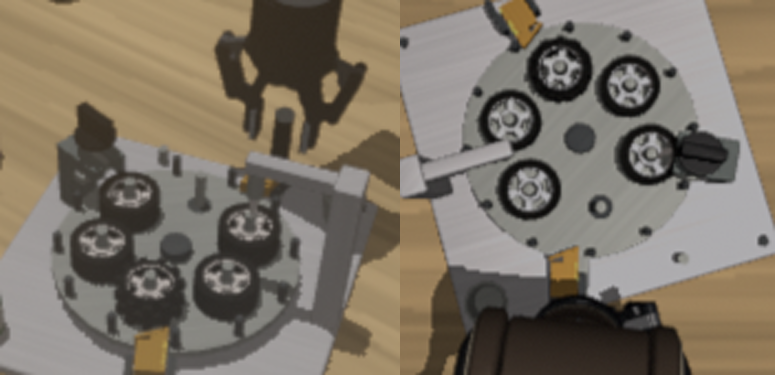

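Post is back at rest and the lugged wheel is at top crop (560,67), 0° in the stand frame. One tooth done, three to go.

{"op": "play_rows", "data": {"dp": [[-0.006, 0.06, 0], [-0.006, 0.06, 0], [-0.004, 0.06, 0], [-0.002, 0.05, 0], [0.002, 0.04, 0], [0.004, 0.03, 0], [0.004, 0.025, 0], [0.006, 0.02, 0], [0.006, 0.02, 0], [0.006, 0.016, 0], [0.002, 0.01, 0], [0, 0, 0]], "delta_rot": [[0, 0, 0], [0, 0, 0], [0, 0, 0], [0, 0, 0], [0, 0, 0], [0, 0, 0], [0, 0, 0], [0, 0, 0], [0, 0, 0], [0, 0, 0], [0, 0, 0], [0, 0, 0]], "gripper": [0, 0, 0, 0, 0, 0, 0, 0, 0, 0, 0, 0]}}

```text
time_s: 7.43
eef_pos: [0.4802, -0.1129, 0.046]
ee_rot: [-3.101, -0.401, 0.025]
contact_force: [-8.4, 15.5, 8.5]
gripper_width: 0.498
grip_force: 8.9
```

Same stop position. Return and repeat.

{"op": "play_rows", "data": {"dp": [[0, -0.06, 0], [0, -0.08, 0], [0, -0.08, 0], [-0.004, -0.08, 0], [-0.004, -0.06, 0], [-0.004, -0.031, 0], [0, 0, 0], [0, 0, 0], [0, 0, 0], [0, 0, 0], [0, 0, 0], [0, 0, 0]], "delta_rot": [[0, 0, 0], [0, 0, 0], [0, 0, 0], [0, 0, 0], [0, 0, 0], [0, 0, 0], [0, 0, 0], [0, 0, 0], [0, 0, 0], [0, 0, 0], [0, 0, 0], [0, 0, 0]], "gripper": [0, 0, 0, 0, 0, 0, 0, 0, 0, 0, 0, 0]}}

```text
time_s: 8.43
eef_pos: [0.4545, -0.0072, 0.0483]
ee_rot: [3.115, 0.407, 0.0]
contact_force: [-0.1, -0.3, -0.6]
gripper_width: 0.495
grip_force: 0.0
```

{"op": "play_rows", "data": {"dp": [[0, 0, 0], [-0.006, 0.06, 0], [-0.006, 0.06, 0], [-0.004, 0.06, 0], [-0.002, 0.05, 0], [0.002, 0.04, 0], [0.004, 0.03, 0], [0.004, 0.025, 0], [0.006, 0.02, 0], [0.006, 0.02, 0], [0.006, 0.016, 0], [0.002, 0.01, 0]], "delta_rot": [[0, 0, 0], [0, 0, 0], [0, 0, 0], [0, 0, 0], [0, 0, 0], [0, 0, 0], [0, 0, 0], [0, 0, 0], [0, 0, 0], [0, 0, 0], [0, 0, 0], [0, 0, 0]], "gripper": [0, 0, 0, 0, 0, 0, 0, 0, 0, 0, 0, 0]}}

```text
time_s: 9.43
eef_pos: [0.4803, -0.1132, 0.046]
ee_rot: [-3.101, -0.4, 0.025]
contact_force: [-9.2, 22.4, 10.4]
gripper_width: 0.499
grip_force: 12.0
```

{"op": "play_rows", "data": {"dp": [[0, 0, 0], [0, -0.06, 0], [0, -0.08, 0], [0, -0.08, 0], [-0.004, -0.08, 0], [-0.004, -0.06, 0], [-0.004, -0.031, 0], [0, 0, 0], [0, 0, 0], [0, 0, 0], [0, 0, 0], [0, 0, 0]], "delta_rot": [[0, 0, 0], [0, 0, 0], [0, 0, 0], [0, 0, 0], [0, 0, 0], [0, 0, 0], [0, 0, 0], [0, 0, 0], [0, 0, 0], [0, 0, 0], [0, 0, 0], [0, 0, 0]], "gripper": [0, 0, 0, 0, 0, 0, 0, 0, 0, 0, 0, 0]}}

```text
time_s: 10.43
eef_pos: [0.4547, -0.0074, 0.0484]
ee_rot: [3.115, 0.407, 0.001]
contact_force: [-0.1, 0.0, 0.4]
gripper_width: 0.501
grip_force: 0.0
```

```bash
python3 - <<'E'
from h import *
im=imaging.capture("scene");im2=imaging.capture("top");
a=cv2.resize(im[130:280,220:380],(400,375),interpolation=cv2.INTER_CUBIC)
b=cv2.resize(im2[170:340,200:370],(375,375),interpolation=cv2.INTER_CUBIC)
cv2.imwrite("pics/s4.png",np.hstack([a,b]))
s=sense();print(s["time_s"],s["eef_pos"],s["contact_force"])
E
```

```text
10.5333 [ 0.45442472 -0.00716353  0.04829064] [ 0.16368345 -0.59502454 -0.03500229]
```

View pics/s4.png

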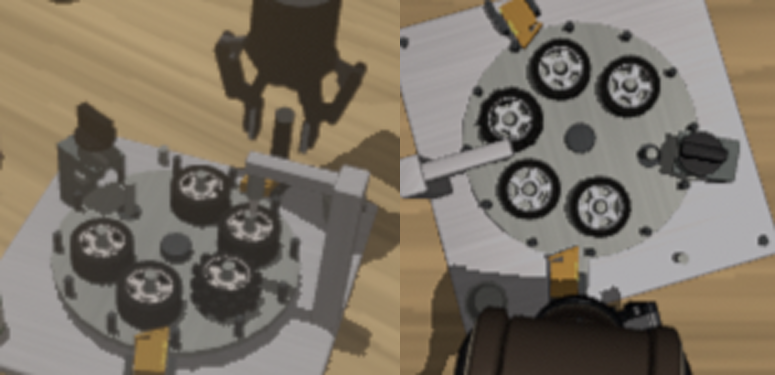

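The lugged wheel is now at scene crop (228,275), about 60° in the stand frame, so exactly one more stroke. Then return and lift clear.

{"op": "play_rows", "data": {"dp": [[-0.006, 0.06, 0], [-0.006, 0.06, 0], [-0.004, 0.06, 0], [-0.002, 0.05, 0], [0.002, 0.04, 0], [0.004, 0.03, 0], [0.004, 0.025, 0], [0.006, 0.02, 0], [0.006, 0.02, 0], [0.006, 0.016, 0], [0.002, 0.01, 0], [0, 0, 0]], "delta_rot": [[0, 0, 0], [0, 0, 0], [0, 0, 0], [0, 0, 0], [0, 0, 0], [0, 0, 0], [0, 0, 0], [0, 0, 0], [0, 0, 0], [0, 0, 0], [0, 0, 0], [0, 0, 0]], "gripper": [0, 0, 0, 0, 0, 0, 0, 0, 0, 0, 0, 0]}}

```text
time_s: 11.53
eef_pos: [0.4802, -0.113, 0.0461]
ee_rot: [-3.101, -0.4, 0.025]
contact_force: [-9.5, 17.4, 10.0]
gripper_width: 0.503
grip_force: 9.3
```

{"op": "play_rows", "data": {"dp": [[0, -0.06, 0], [0, -0.08, 0], [0, -0.08, 0], [-0.004, -0.08, 0], [-0.004, -0.06, 0], [-0.004, -0.031, 0], [0, 0, 0], [0, 0, 0], [0, 0, 0], [0, 0, 0], [0, 0, 0], [0, 0, 0]], "delta_rot": [[0, 0, 0], [0, 0, 0], [0, 0, 0], [0, 0, 0], [0, 0, 0], [0, 0, 0], [0, 0, 0], [0, 0, 0], [0, 0, 0], [0, 0, 0], [0, 0, 0], [0, 0, 0]], "gripper": [0, 0, 0, 0, 0, 0, 0, 0, 0, 0, 0, 0]}}

```text
time_s: 12.53
eef_pos: [0.4545, -0.0072, 0.0483]
ee_rot: [3.115, 0.407, 0.0]
contact_force: [0.3, -0.2, -0.2]
gripper_width: 0.499
grip_force: 0.0
```

{"op": "play_rows", "data": {"dp": [[0, 0, -0.06], [0, 0, -0.1], [0, 0, -0.1], [0, 0, -0.1], [0, 0, -0.1], [0, 0, -0.1], [0, 0, -0.06], [0, 0, 0]], "delta_rot": [[0, 0, 0], [0, 0, 0], [0, 0, 0], [0, 0, 0], [0, 0, 0], [0, 0, 0], [0, 0, 0], [0, 0, 0]], "gripper": [0, 0, 0, 0, 0, 0, 0, 0]}}

```text
time_s: 13.2
eef_pos: [0.4577, -0.0073, 0.2394]
ee_rot: [3.113, 0.407, 0.016]
contact_force: [0.9, 0.8, -0.1]
gripper_width: 0.495
grip_force: 0.0
```

```bash
python3 - <<'E'
from h import *
im=imaging.capture("scene");im2=imaging.capture("top");
a=cv2.resize(im[150:280,230:370],(400,371),interpolation=cv2.INTER_CUBIC)
b=cv2.resize(im2[215:265,310:363],(393,371),interpolation=cv2.INTER_CUBIC)
cv2.imwrite("pics/s5.png",np.hstack([a,b]))
s=sense();print(s["time_s"],s["eef_pos"],s["contact_force"],s["q"])
for c in("top","scene"):
    for d in nets.pinpoint(c,"lock_knob")[:2]: print(c,np.round(d["pixel"],1),round(d["confidence"],2),ray(c,d["pixel"],.118))
    for d in nets.pinpoint(c,"wheel_lugged")[:2]: print("lug",c,np.round(d["pixel"],1),round(d["confidence"],2),ray(c,d["pixel"],.034))
g=cv2.cvtColor(im2,cv2.COLOR_BGR2GRAY);print(g[228:248,325:355])
E
```

```text
13.3 [ 0.45450796 -0.00685419  0.23483388] [-1.52130999  0.55321084 -0.32155089] [-1.10890113e-01 -3.34397874e-02  2.01522469e+00 -5.11945754e-05
  1.15807745e+00  1.19960315e+00]
top [334.8 238.6] 0.59 [ 0.60053863 -0.10667736  0.118     ]
lug top [251.5 241.1] 0.81 [0.60110903 0.05038545 0.034     ]
lug top [400.2 237.4] 0.62 [ 0.60697807 -0.2463626   0.034     ]
scene [258.7 174.9] 0.74 [ 0.59138916 -0.11587286  0.118     ]
lug scene [207.8 190.4] 0.98 [ 0.63152901 -0.24073699  0.034     ]
lug scene [318.9 238.5] 0.79 [0.6004816  0.05345049 0.034     ]
[[150 147 149 148 100  54  29  29  44  83 145 170 173 172 173 175 174 173
  173 173 173 173 172 173 173 173 173 174 174 174]
 [150 122 117 124 107 101  72  41  42  79 111 117 120 121 142 166 172 174
  174 173 173 172 173 173 173 173 173 174 174 174]
 [147 100  92 100 102 104  69  43  42  55  58  53  57  58  86 111 133 162
  173 174 174 174 174 175 174 174 174 174 174 174]
 [104  84  88  76  65  64  47  42  43  44  43  42  42  42  47  54  75 113
  151 162 170 173 173 173 173 174 174 174 173 174]
 [ 60  71  70  48  39  40  42  44  43 
[... 1262 characters left out ...]
 12  12  13  14  18  22
   27  30  32  33  41  78  92  94  93  95 146 171]
 [ 39  36  34  43  47  46  47  46  47  47  41  39  38  39  37  21  12  10
   13  18  20  41  71  90  95  94  93 100 157 174]
 [ 48  39  30  39  45  47  47  47  47  48  47  47  47  47  47  42  39  39
   38  38  47  74  91  95  94  94  93 102 159 174]
 [ 57  41  36  35  44  47  47  48  47  47  48  48  48  49  48  47  47  48
   46  49  76  91  93  94  94  94  95 109 160 174]
 [ 84  60  42  37  35  45  47  48  47  47  48  48  48  48  49  49  47  47
   51  67  89  95  94  94  94  94  96 126 165 175]
 [ 92  85  56  42  36  33  37  47  47  48  48  48  48  47  47  49  51  53
   75  86  92  93  93  93  93  93  94 131 166 174]]
```

View pics/s5.png

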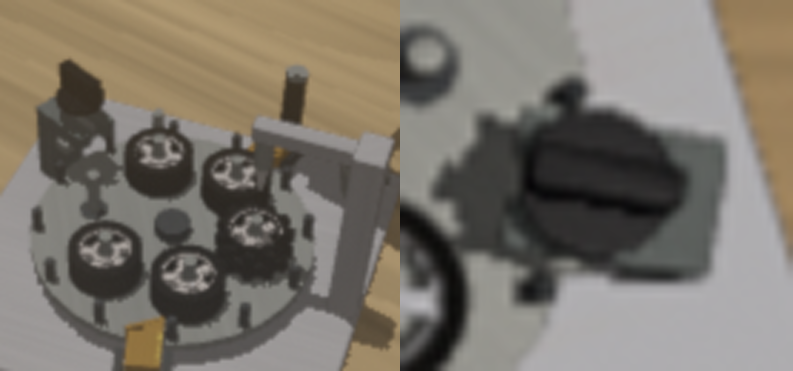

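The lugged wheel is under the nozzle at scene crop (253,235), the lever post is back at rest, and the knob bar is centred at about top px (338,238), tilted about 8.5° in the image. Moving above the knob and turning the tool so the fingers straddle the bar.

{"op": "play_rows", "data": {"dp": [[0.063, 0.077, 0], [0.063, 0.077, 0], [0.063, 0.077, 0], [0.063, 0.077, 0], [0.063, 0.077, 0], [0.063, 0.077, 0], [0, 0, 0]], "delta_rot": [[0, 0, 0], [0, 0, 0], [0, 0, 0], [0, 0, 0], [0, 0, 0], [0, 0, 0], [0, 0, 0]], "gripper": [0, 0, 0, 0, 0, 0, 0]}}

```text
time_s: 14.08
eef_pos: [0.6026, -0.1144, 0.2322]
ee_rot: [3.114, 0.405, 0.001]
contact_force: [0.1, 0.6, 0.7]
gripper_width: 0.498
grip_force: 0.0
```

{"op": "play_rows", "data": {"dp": [[0, 0, 0], [0, 0, 0], [0, 0, 0], [0, 0, 0], [0, 0, 0], [0, 0, 0], [0, 0, 0], [0, 0, 0], [0, 0, 0], [0, 0, 0], [0, 0, 0], [0, 0, 0]], "delta_rot": [[0, 0, -0.037], [0, 0, -0.037], [0, 0, -0.037], [0, 0, -0.037], [0, 0, -0.037], [0, 0, -0.037], [0, 0, -0.037], [0, 0, -0.037], [0, 0, -0.037], [0, 0, -0.037], [0, 0, 0], [0, 0, 0]], "gripper": [0, 0, 0, 0, 0, 0, 0, 0, 0, 0, 0, 0]}}

```text
time_s: 15.08
eef_pos: [0.5985, -0.1108, 0.2329]
ee_rot: [-2.38, -2.047, 0.002]
contact_force: [-0.1, -0.5, 0.2]
gripper_width: 0.501
grip_force: 0.0
```

```bash
python3 - <<'E'
from h import *
s=sense();print(s["time_s"],s["eef_pos"],s["q"]);Rm=R.from_rotvec(s["ee_rot"]).as_matrix();print(Rm.round(3),np.degrees(np.arctan2(Rm[1,1],Rm[0,1])))
print((Rm.T@(np.array([.600,-.1115,.110])-s["eef_pos"])/.3).round(4))
E
```

```text
15.0833 [ 0.59846233 -0.1107748   0.23291338] [-2.54600689e-01  2.77042807e-01  1.67046849e+00  8.21334161e-05
  1.19668223e+00 -1.04263371e-01]
[[ 0.15   0.989 -0.002]
 [ 0.989 -0.15   0.001]
 [ 0.    -0.003 -1.   ]] -8.615393694433553
[-0.0018  0.0065  0.4097]
```

{"op": "play_rows", "data": {"dp": [[-0.002, 0.005, 0.06], [0, 0, 0.08], [0, 0, 0.08], [0, 0, 0.06], [0, 0, 0.05], [0, 0, 0.04], [0, 0, 0.035], [0, 0, 0]], "delta_rot": [[0, 0, 0], [0, 0, 0], [0, 0, 0], [0, 0, 0], [0, 0, 0], [0, 0, 0], [0, 0, 0], [0, 0, 0]], "gripper": [0, 0, 0, 0, 0, 0, 0, 0]}}

```text
time_s: 15.75
eef_pos: [0.5988, -0.1115, 0.11]
ee_rot: [-2.377, -2.048, 0.004]
contact_force: [-0.8, -0.3, 0.0]
gripper_width: 0.498
grip_force: 0.0
```

```bash
python3 - <<'E'
from h import *
im=imaging.capture("scene")
cv2.imwrite("pics/s6.png",cv2.resize(im[110:240,210:330],(552,598),interpolation=cv2.INTER_CUBIC))
s=sense();print(s["time_s"],s["eef_pos"],s["contact_force"])
E
```

```text
15.8 [ 0.59983566 -0.11173844  0.11146592] [0.45284934 0.03099238 0.57673957]
```

View pics/s6.png

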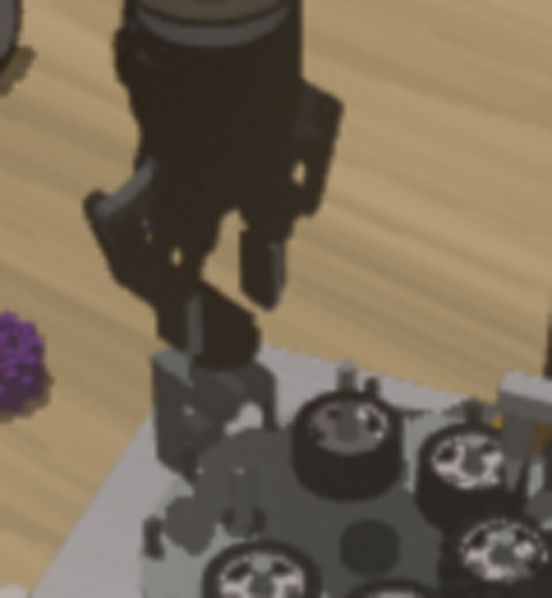

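The fingers straddle the bar at crop (225,310) and nothing is being touched. Gripping.

{"op": "play_rows", "data": {"dp": [[0, 0, 0], [0, 0, 0], [0, 0, 0], [0, 0, 0], [0, 0, 0], [0, 0, 0], [0, 0, 0], [0, 0, 0]], "delta_rot": [[0, 0, 0], [0, 0, 0], [0, 0, 0], [0, 0, 0], [0, 0, 0], [0, 0, 0], [0, 0, 0], [0, 0, 0]], "gripper": [1, 1, 1, 1, 1, 1, 1, 1], "squeeze": 50}}

```text
time_s: 16.47
eef_pos: [0.6009, -0.1121, 0.1131]
ee_rot: [2.38, 2.051, 0.0]
contact_force: [-2.4, 0.6, 2.7]
gripper_width: 0.113
grip_force: 51.4
```

{"op": "play_rows", "data": {"dp": [[0, 0, 0.012], [0, 0, 0.012], [0, 0, 0.012], [0, 0, 0.012], [0, 0, 0.008], [0, 0, 0.004], [0, 0, 0]], "delta_rot": [[0, 0, 0], [0, 0, 0], [0, 0, 0], [0, 0, 0], [0, 0, 0], [0, 0, 0], [0, 0, 0]], "gripper": [1, 1, 1, 1, 1, 1, 1]}}

```text
time_s: 17.05
eef_pos: [0.6017, -0.1123, 0.0981]
ee_rot: [2.379, 2.051, 0.001]
contact_force: [-7.5, 1.9, 19.6]
gripper_width: 0.115
grip_force: 53.7
```

{"op": "play_rows", "data": {"dp": [[0, 0, 0], [0, 0, 0], [0, 0, 0], [0, 0, 0], [0, 0, 0], [0, 0, 0]], "delta_rot": [[0, 0, 0.03], [0, 0, 0.036], [0, 0, 0.036], [0, 0, 0.036], [0, 0, 0.036], [0, 0, 0.036]], "gripper": [1, 1, 1, 1, 1, 1]}}

```text
time_s: 17.55
eef_pos: [0.6013, -0.1122, 0.0981]
ee_rot: [2.917, 1.165, -0.001]
contact_force: [-8.3, 2.2, 18.8]
gripper_width: 0.111
grip_force: 53.3
```

```bash
python3 - <<'E'
from h import *
s=sense();print(s["time_s"],s["eef_pos"],s["contact_force"],s["ft_torque"],s["gripper_width"]);Rm=R.from_rotvec(s["ee_rot"]).as_matrix();print(np.degrees(np.arctan2(Rm[1,1],Rm[0,1])))
E
```

```text
17.55 [ 0.60130374 -0.11215891  0.09813936] [-8.29804666  2.17583323 18.83184161] [0.31638916 1.6647977  0.09003611] 0.11136122450167156
-46.44091789463435
```

{"op": "play_rows", "data": {"dp": [[0, 0, 0], [0, 0, 0], [0, 0, 0], [0, 0, 0], [0, 0, 0], [0, 0, 0], [0, 0, 0], [0, 0, 0], [0, 0, 0]], "delta_rot": [[0, 0, 0.036], [0, 0, 0.036], [0, 0, 0.036], [0, 0, 0.036], [0, 0, 0.036], [0, 0, 0.03], [0, 0, 0.02], [0, 0, 0.015], [0, 0, 0]], "gripper": [1, 1, 1, 1, 1, 1, 1, 1, 1]}}

```text
time_s: 18.3
eef_pos: [0.601, -0.1118, 0.0981]
ee_rot: [3.141, -0.007, -0.001]
contact_force: [-9.3, 2.4, 21.4]
gripper_width: 0.112
grip_force: 53.4
```

```bash
python3 - <<'E'
from h import *
s=sense();print(s["time_s"],s["eef_pos"],s["contact_force"],s["ft_torque"],s["gripper_width"]);Rm=R.from_rotvec(s["ee_rot"]).as_matrix();print(np.degrees(np.arctan2(Rm[1,1],Rm[0,1])))
E
```

```text
18.3 [ 0.60100581 -0.11177582  0.09812195] [-9.31472373  2.40874901 21.39526074] [0.43235229 1.64338434 0.22044301] 0.11220278712112883
-90.27262464059078
```

{"op": "play_rows", "data": {"dp": [[0, 0, 0], [0, 0, 0], [0, 0, 0]], "delta_rot": [[0, 0, 0.015], [0, 0, 0.015], [0, 0, 0]], "gripper": [1, 1, 1]}}

```text
time_s: 18.55
eef_pos: [0.6011, -0.1119, 0.0982]
ee_rot: [3.136, -0.146, -0.001]
contact_force: [-9.0, 2.2, 20.8]
gripper_width: 0.112
grip_force: 68.7
```

```bash
python3 - <<'E'
from h import *
s=sense();print(s["time_s"],s["eef_pos"],s["contact_force"],s["ft_torque"],s["gripper_width"]);Rm=R.from_rotvec(s["ee_rot"]).as_matrix();print(np.degrees(np.arctan2(Rm[1,1],Rm[0,1])))
E
```

```text
18.55 [ 0.60111207 -0.11189459  0.09816284] [-8.95350657  2.15056428 20.78279566] [0.51205904 1.61088848 1.4989578 ] 0.11152993671983119
-95.32503895704757
```

Torque jumped to 1.5 N·m, so it is at the stop. Ease off, open, lift away.

{"op": "play_rows", "data": {"dp": [[0, 0, 0], [0, 0, 0], [0, 0, 0], [0, 0, 0], [0, 0, 0], [0, 0, 0], [0, 0, 0]], "delta_rot": [[0, 0, -0.015], [0, 0, 0], [0, 0, 0], [0, 0, 0], [0, 0, 0], [0, 0, 0], [0, 0, 0]], "gripper": [1, 0, 0, 0, 0, 0, 0]}}

```text
time_s: 19.13
eef_pos: [0.6006, -0.1121, 0.094]
ee_rot: [-3.14, 0.084, 0.001]
contact_force: [0.7, 0.5, -0.5]
gripper_width: 0.498
grip_force: 0.0
```

{"op": "play_rows", "data": {"dp": [[0, 0, -0.03], [0, 0, -0.06], [0, 0, -0.08], [0, 0, -0.1], [0, 0, -0.1], [0, 0, -0.1], [-0.1, 0, 0], [-0.1, 0, 0], [-0.1, 0, 0], [-0.1, 0, 0], [-0.1, 0, 0], [0, 0, 0]], "delta_rot": [[0, 0, 0], [0, 0, 0], [0, 0, 0], [0, 0, 0], [0, 0, 0], [0, 0, 0], [0, 0, 0], [0, 0, 0], [0, 0, 0], [0, 0, 0], [0, 0, 0], [0, 0, 0]], "gripper": [0, 0, 0, 0, 0, 0, 0, 0, 0, 0, 0, 0]}}

```text
time_s: 20.13
eef_pos: [0.4451, -0.1029, 0.2348]
ee_rot: [-3.139, 0.085, 0.01]
contact_force: [0.7, 0.5, -1.0]
gripper_width: 0.503
grip_force: 0.0
```

```bash
python3 - <<'E'
from h import *
im=imaging.capture("scene");im2=imaging.capture("top");
a=cv2.resize(im[150:280,230:370],(400,371),interpolation=cv2.INTER_CUBIC)
b=cv2.resize(im2[170:340,200:370],(393,371),interpolation=cv2.INTER_CUBIC)
cv2.imwrite("pics/s7.png",np.hstack([a,b]));s=sense();print(s["time_s"],s["eef_pos"],s["contact_force"])
E
```

```text
20.2333 [ 0.45063128 -0.10407986  0.23647167] [0.88922052 0.0976413  0.02899503]
```

View pics/s7.png

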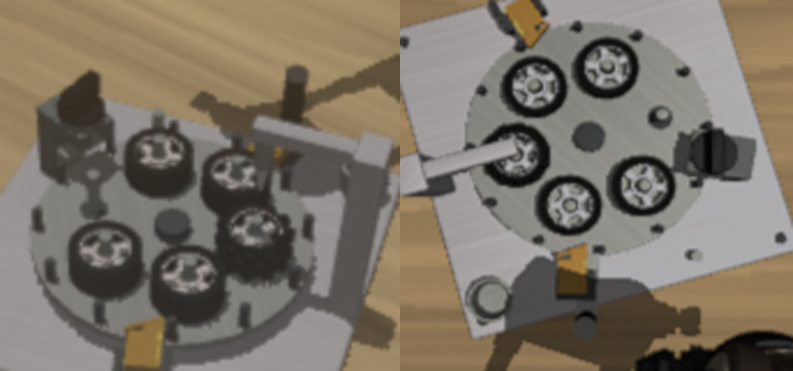

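The bar is turned a quarter turn (top crop (712,152)) and sits visibly lower than before (scene crop top at row 72 against 60). The lugged wheel is under the nozzle at scene crop (253,235), and the nut cup is still standing in place. Handing in.

```bash
python3 -c "
from h import *
print(order.finish_job())"
```

```text
the job is handed in; nothing more can be done
None
```

I worked the lever four full strokes to bring the lugged wheel under the nozzle, then pushed the index knob down and turned it to its stop; it stayed down when released, and the job is handed in at about 20 s.

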